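# Change over the part trays on the bench plates

## Task

The socket tray and the ribbed tray stand on each other's plates: swap them, so that each is centred on the other plate and lined up with it (the cork mat is free for putting things down on the way). The casting that stands on the socket tray belongs upright in the middle of the ribbed tray, between its two ribs, and the pin tray is to be stacked on the emptied socket tray with all four pins fully down in its sockets. Don't tip the casting over, and leave the oil can and the dial gauge where they are.

Things in the scene. Friction and masses are not known exactly. Their poses are not given: they have to be found in the camera images.
- socket_tray: Loose plywood block 60 (x) x 124 (y) x 20 mm, 0.16 kg, flat top with four round sockets, 12 mm wide and 14 deep, at x +-19, y +-51 mm. Origin: centre of underside; z up, y along its length; half turns are equal. Starts on the square plate, the casting on its middle. Can be gripped across its 60 mm width, also with the casting on it.
- ribbed_tray: Loose plywood board 60 (x) x 124 (y) x 18 mm, 0.16 kg, with two ribs across its top, each 8 mm thick and 12 high, full width, centred at y +-38 mm (68 mm clear between them). Origin: centre of underside; y along its length; half turns are equal. Starts on the round-ended plate. Can be gripped across its 60 mm width between the ribs.
- pin_tray: Loose plywood board 60 (x) x 124 (y) x 12 mm, 0.14 kg, on four steel pins 8 mm thick, 12 mm long, tips tapered to 4 mm, at x +-19, y +-51 mm; starts on the bench. Grip bar on top, mid: 14 wide (x) x 60 x 21 high. Origin: centre, at pin-tip level (board top z = 24, bar top 45 mm); y along its length; half turns are equal. Stacked home, its origin is 8 mm above the socket tray's.
- small_casting: Loose dark iron casting like a small flanged bush, 50 mm across the base and 30 mm high, narrowing towards its bright bored top, 0.31 kg before variation. Origin: centre of its underside; z up. It can be gripped from above round its lower body, about 45 to 50 mm wide, in any direction.
- square_plate: Fixed aluminium plate with square corners, 80 (x) x 150 (y) x 6 (z) mm, screwed flat on the bench. Origin: centre of its underside; y along its length. The ribbed tray is to end on it.
- round_plate: Fixed aluminium plate with half-round ends, 80 (x) x 164 (y) x 6 (z) mm, screwed flat on the bench. Origin: centre of its underside; y along its length. The socket tray is to end on it.
- cork_mat: Fixed cork mat, 80 (x) x 145 (y) x 3 (z) mm, empty: the free spot. Origin: centre of its underside; y along its length.
- oil_can: Bystander: loose green oil can with a curved spout, 62 x 72 mm and 123 mm high. Origin: centre of its underside.
- dial_gauge: Bystander: loose white dial gauge lying flat, 104 x 56 x 20 mm. Origin: centre of its underside.
There are look-alikes about, which are no part of the job. Leave any blue, green or red look-alike of the small_casting alone.

How it is judged:
At the end, for the whole second after the job is handed in: Socket tray on the round-ended plate, ribbed tray on the square one: 12 mm off centre and 0.2 rad at most. Casting upright on the ribbed tray, within 12 mm of its middle. Pin tray on the socket tray, pins fully in (5 mm, 0.08 rad, 3 mm of height). All at rest (horizontal distance between socket_tray and round_plate below 0.012 m and z of socket_tray in the frame of round_plate between 0.003 and 0.009 m and angle between each of socket_tray, ribbed_tray, small_casting, pin_tray's own z axis and vertical below 0.1 rad and angle between the y axis of socket_tray and the y axis of round_plate, either way round below 0.2 rad and horizontal distance between ribbed_tray and square_plate below 0.012 m and z of ribbed_tray in the frame of square_plate between 0.003 and 0.009 m and angle between the y axis of ribbed_tray and the y axis of square_plate, either way round below 0.2 rad and horizontal distance between small_casting and ribbed_tray below 0.012 m and z of small_casting in the frame of ribbed_tray between 0.015 and 0.021 m and horizontal distance between pin_tray and socket_tray below 0.005 m and z of pin_tray in the frame of socket_tray between 0.005 and 0.011 m and angle between the y axis of pin_tray and the y axis of socket_tray, either way round below 0.08 rad and linear speed of each of socket_tray, ribbed_tray, pin_tray, small_casting below 0.02 m/s and angular speed of each of socket_tray, ribbed_tray, pin_tray, small_casting below 0.2 rad/s); the robot touches nothing.
It fails at once if the casting is tipped over (angle between small_casting's own z axis and vertical above 0.6 rad).
It fails at once if the oil can is shifted by more than 40 mm or knocked over (distance of oil_can from where it was at the start of the episode above 0.04 m or angle between oil_can's own z axis and vertical above 0.5 rad).
It fails at once if the dial gauge is shifted by more than 40 mm (distance of dial_gauge from where it was at the start of the episode above 0.04 m).
It also fails if it takes over 144 s, if anything falls off the work surface, if the arm or the gripper's body presses on something with over 40 N, if the wrist force passes 120 N, or if a joint passes its speed limit or range.

## Robot

A 6-joint arm with a two-finger parallel gripper is mounted at the origin on a cart in front of the work surface, level with it; the furniture and walls round the work are solid. World frame = base frame: x ahead of the robot, y to its left, z up, the work surface at z = 0. Lengths are in m, angles in rad, forces in N, time in s.
With the tool pointing down it reaches from about 0.3 to 0.775 m from the base axis. Payload 14.6 kg.
Tool frame: the origin (TCP) lies between the finger pads; the fingertips stand 11 mm ahead of it and the grasp point (between the pads) lies 8 mm behind it (manip.finger_overhang is the distance from the TCP to the fingertips, in m); z points along the fingers, y is the line along which they close (so a half turn about z gives the same grasp; the last joint's range is limited). The gripper opens to 85 mm and grips with 20 to 120 N. Pads are 22 mm wide; open, the fingers measure 114 mm over their backs; the gripper's body (76 mm by 85 mm) begins 54 mm behind the grasp point. The pads swing forward as they close: fully open they stand 13 mm farther back than shut.
Start: joints at [-1.303, 0.3, 1.521, -0, 1.321, -0.067], TCP at [0.181, -0.519, 0.242] pointing down, gripper open.
Joint ranges: [-3.03, 3.03], [-0.79, 2.21], [0.23, 2.52], [-1.04, 4.18], [0, 3.07], [-2.55, 2.55]. Speed limits (rad/s): [2.22, 2.22, 2.57, 3.14, 3.14, 3.14].

## Interface

Orientations are given as a 3x3 rotation matrix whose columns are the frame's x, y, z axes.
In Python, from plant import manip, camera, camera_model gives the robot as it stands.
- The arm moves only by the tool apply_moves, never from a script. Its argument "rows" is a list of rows, each an object of numbers: "hand": the closure in counts, from 0 (fully open) to 255 (shut); "dx", "dy", "dz": the shift along the world's x, y, z in mm; "ax", "ay", "az": the turn, a rotation vector about the world's x, y, z in degrees. A call has 1 to 10 rows; each row is the pose to reach, as a shift and turn from the pose commanded when the call began; what a row does not reach only later rows make up. A row lasts 1/12 s, in which the tool goes at most 41.7 mm and 7.16 degrees, less where a joint would pass 70% of its speed; a pose out of reach is approached as far as the arm can. A call with a gripper value outside its range is refused whole. The fingers move at their own pace and stop on an object; the grip force is fixed at half the most. Time passes only in rows, so rows that repeat a pose let the fingers close. It gives the time, the measured TCP pose, the force, the opening and the grip force at its end, in the units of the state.
- manip.get_obs(): the state, without advancing time (a new reading comes with each control period).
- camera(name): name is "scene" or "top"; returns (picture, depth): 400x640x3 uint8, red, green, blue; 400x640 float32, m along the optical axis (not along the pixel's ray), 0 where there is no reading.
- camera_model(name): a dict with "intrinsics" (3x3 intrinsics, pixels), "distortion" ([k1, k2, p1, p2, k3] as OpenCV has them; the pictures are not rectified), "R" (3x3) and "t" (3): a world point X has camera coordinates R X + t. Camera axes: x right, y down, z forward; pixel columns grow to the right and rows downward; lengths in m; the calibration is good to about 2 mm. A picture is of the moment at which its call begins. camera_model takes no time and is no camera call.
- manip.job_done(): hands the job in; it is judged then, once.
The state is a dict: "clock": time; "joints": joint angles; "qvel": joint speeds; "joint_efforts": joint torques, N m; "ee_pos": TCP position; "tcp_rot": TCP orientation; "contact_force": force on the tool from outside, world axes, zero at the start; "wrist_torque": the same for the moment, N m; "finger_gap": finger opening in m; "grip_force": force on a finger pad.
Only numpy, scipy, OpenCV 4.12 (cv2) and the standard library are available. Lean on these libraries where they do the work, as an engineer would, in place of code of your own. Each camera call takes 0.05 s, during which the arm holds its last target. There are 200 camera calls.

## Working session

There is one attempt and no reset: what is moved stays moved. The work goes in short steps, Python scripts to look and compute and a tool call to move; the robot and the scene stay as the last step left them, time stands still between calls to the robot, and variables do not carry over. Pictures are saved under pics/ and viewed, at most 14 in all, crops included, and the job is handed in when it is done.

Besides the shell and the picture viewer there is one more tool, called after "Emit:" by a JSON object that holds its "op" and its "data". apply_moves: Moves the arm, as the interface text tells. Its arguments: {"type":"object","properties":{"rows":{"type":"array"}},"required":["rows"]}

```bash
ls; mkdir -p pics
python3 - <<'E'
from plant import manip,camera,camera_model
import cv2,numpy as np
for n in("scene","top"):
    p,d=camera(n); cv2.imwrite(f"pics/{n}0.png",p[:,:,::-1]); np.save(f"{n}0.npy",d)
    m=camera_model(n); print(n,np.round(m["intrinsics"],1).tolist(),m["distortion"],np.round(m["R"],3).tolist(),m["t"])
o=manip.get_obs();print(o)
E
```

```text
pics
scene [[459.8, 0.0, 315.1], [0.0, 459.8, 202.3], [0.0, 0.0, 1.0]] [-0.11797326  0.          0.          0.          0.        ] [[-0.758, -0.652, 0.025], [-0.343, 0.365, -0.865], [0.555, -0.664, -0.501]] [0.39951556 0.2396848  0.99515606]
top [[368.9, 0.0, 316.8], [0.0, 368.9, 197.7], [0.0, 0.0, 1.0]] [-0.00721593  0.          0.          0.          0.        ] [[0.023, -0.999, 0.032], [-0.981, -0.028, -0.19], [0.191, -0.027, -0.981]] [-0.02381512  0.51130964  0.89801895]
{'clock': 0.1, 'joints': array([-1.30259271e+00,  3.00395206e-01,  1.52150939e+00,  2.72394221e-05,
        1.32068533e+00, -6.65985239e-02]), 'qvel': array([ 0.00034607, -0.00198051, -0.00098049, -0.00204285,  0.00135364,
        0.00042787]), 'joint_efforts': array([ 1.57503502e-03, -5.44376886e+01, -3.62370729e+01, -5.41358258e-05,
        2.99229207e-03,  3.46290471e-05]), 'ee_pos': array([ 0.18067344, -0.51927575,  0.24179327]), 'tcp_rot': array([[ 9.44477573e-01,  3.28575802e-01, -2.38828280e-04],
       [ 3.28575875e-01, -9.44477081e-01,  9.68611184e-04],
       [ 9.26943594e-05, -9.93304751e-04, -9.99999502e-01]]), 'contact_force': array([ 0.7711947 ,  0.91750475, -0.29716815]), 'wrist_torque': array([ 0.00554827, -0.03265744, -0.01057871]), 'grip_force': 0.0, 'finger_gap': 0.08550754702127764}
```

View pics/scene0.png

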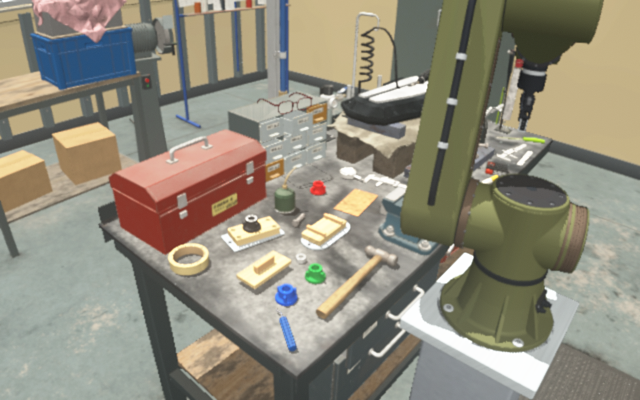

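View pics/top0.png

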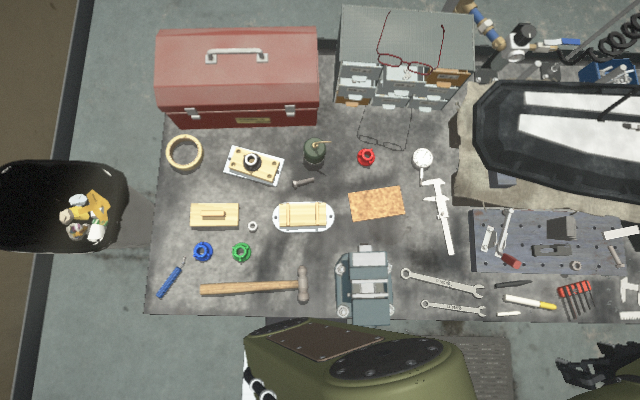

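The top view shows the socket tray with the dark casting at (252,163), the ribbed tray at (303,216), the pin tray at (214,215), the cork mat at (376,204), the oil can at (315,152) and the dial gauge at (422,160).

Candidates for the casting are dark (251,160), blue (203,251), green (241,252) and red (366,156). I choose the dark one, because it stands on the socket tray. Next I measure and check it in a close crop.

```bash
cat > h.py <<'E'
from plant import manip,camera,camera_model
import cv2,numpy as np
def rays(n,px):
    m=camera_model(n);u=cv2.undistortPoints(np.float64(px).reshape(-1,1,2),m["intrinsics"],np.array(m["distortion"])).reshape(-1,2)
    R=np.array(m["R"]);return -R.T@np.array(m["t"]),np.c_[u,np.ones(len(u))]@R
def plane(n,px,z):
    c,d=rays(n,px);return c+d*((z-c[2])/d[:,2])[:,None]
def cloud(n,depth):
    h,w=depth.shape;v,u=np.mgrid[:h,:w];c,d=rays(n,np.c_[u.ravel(),v.ravel()])
    return (c+d*depth.reshape(-1,1)).reshape(h,w,3)
def rect(n,mask,z,k=3):
    "largest blob -> world centre, long-axis angle to world y (deg), size mm"
    mask=cv2.morphologyEx(mask.astype(np.uint8)*255,cv2.MORPH_OPEN,np.ones((k,k)))
    cs,_=cv2.findContours(mask,cv2.RETR_EXTERNAL,cv2.CHAIN_APPROX_NONE)
    c=max(cs,key=cv2.contourArea);P=plane(n,c.reshape(-1,2),z)[:,:2]
    (cx,cy),(w,h),a=cv2.minAreaRect(np.float32(P*1000))
    if w>h:a+=90
    # a = direction of h axis (deg from world y) 
    a=(a+90)%180-90
    return np.round([cx,cy],1),round(a,1),np.round(sorted([w,h]),1)
E
python3 - <<'E'
from h import *
p,d=camera("top");cv2.imwrite("pics/t1.png",cv2.resize(p[130:270,155:435,::-1],None,fx=2.85,fy=2.85,interpolation=cv2.INTER_CUBIC))
X=cloud("top",d)
for nm,(u,v) in dict(cast=(251,160),sockL=(235,170),sockR=(270,170),plateedge=(280,152),rib=(304,216),ribend=(285,212),pl=(277,216),pinboard=(200,215),bar=(214,215),cork=(376,204),bench=(340,180),blue=(203,251),oil=(315,150),gauge=(422,158)).items(): print(nm,np.round(X[v,u]*1000),p[v,u],cv2.cvtColor(p,cv2.COLOR_RGB2HSV)[v,u])
E
```

```text
cast [614. 167.  25.] [180 161 123] [ 20  81 180]
sockL [589. 211.   9.] [148 136 112] [ 20  62 148]
sockR [588. 115.  24.] [252 245 203] [ 26  50 252]
plateedge [648.  93.  -4.] [121 120 114] [ 26  15 121]
rib [467.  21.  25.] [248 237 189] [ 24  61 248]
ribend [476.  71.  23.] [253 246 205] [ 26  48 253]
pl [468.  93.   2.] [244 247 247] [ 90   3 247]
pinboard [460. 286.  39.] [242 225 173] [ 23  73 242]
bar [460. 249.  45.] [231 198 147] [ 18  93 231]
cork [ 508. -173.    2.] [234 191 138] [ 17 105 234]
bench [572. -74.   2.] [116 115 110] [ 25  13 116]
blue [371. 282.  -2.] [112 113 106] [ 34  16 113]
oil [635.  -3.  63.] [82 88 76] [45 35 88]
gauge [ 637. -297.   19.] [254 254 253] [ 30   1 254]
```

View pics/t1.png

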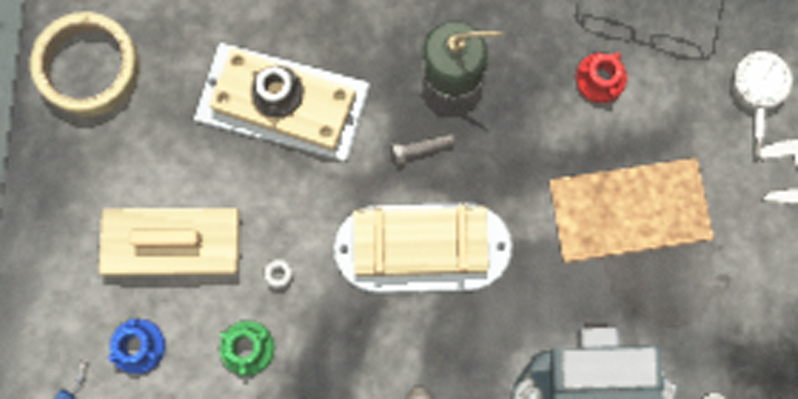

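The crop shows the dark casting with a bright bore at crop (275,85), on the socket tray with its four sockets at (237,62), (222,98), (340,95) and (326,131). This confirms the choice. Other items are the ribbed tray at (420,242), the pin tray at (170,242) and the cork mat at (632,210).

Run:
```python
from h import *
p,d=camera("top");hsv=cv2.cvtColor(p,cv2.COLOR_RGB2HSV);H,S,V=[hsv[:,:,i].astype(int) for i in range(3)]
def box(u0,v0,u1,v1):
    m=np.zeros(p.shape[:2],bool);m[v0:v1,u0:u1]=1;return m
wood=(S>38)&(V>205)
print("rib",rect("top",wood&box(270,195,335,236),.024,1))
print("pin",rect("top",wood&box(185,195,245,232),.024,1))
print("sock",rect("top",(wood|(V<95)&box(238,148,265,172))&box(218,140,290,190),.026,1))
white=(S<=38)&(V>190)
print("round",rect("top",(white|wood)&box(265,195,340,236),.006,1), "square",rect("top",(white|wood)&box(218,140,290,190),.006,1))
print("cork",rect("top",(S>60)&(V>120)&box(342,180,410,226),.003))
sc=155+np.array([237,222,340,326])/2.85, 130+np.array([62,98,95,131])/2.85
pts=[]
for u,v in zip(*sc):
    r=p[int(round(v))-4:int(round(v))+5,int(round(u))-4:int(round(u))+5].astype(float).sum(2)
    w=np.clip(np.percentile(r,60)-40-r,0,None);yy,xx=np.mgrid[-4:5,-4:5]
    w[xx**2+yy**2>14]=0
    pts.append((round(u)+(w*xx).sum()/w.sum(),round(v)+(w*yy).sum()/w.sum()))
P=plane("top",pts,.026)[:,:2]*1000;print(np.round(pts,1).tolist(),np.round(P,1).tolist(),P.mean(0),"len",np.linalg.norm(P[0]-P[2]),np.linalg.norm(P[0]-P[1]))
dd=P[:2].mean(0)-P[2:].mean(0);print("ang sock deg from y",np.degrees(np.arctan2(-dd[0],dd[1])))
cs=plane("top",[(155+274/2.85,130+84/2.85)],.056)*1000;print("casting top",cs)
# bench plane check of scale/side: pin tray both mask sizes
```

```text
rib (array([473.3,  25.5]), 3.6, array([ 59.1, 122.1]))
pin (array([466. , 255.6]), 1.6, array([ 57.8, 123.1]))
sock (array([603.5, 159.6]), -17.3, array([ 58.9, 125.1]))
round (array([469.9,  23.5]), 1.5, array([ 80.6, 164.9])) square (array([606.1, 162. ]), -13.9, array([ 79.2, 150.6]))
cork (array([ 510.5, -172.6]), 10.6, array([ 81.8, 145.4]))
[[237.8, 150.8], [232.7, 163.6], [273.7, 162.8], [268.9, 175.6]] [[638.4, 203.3], [602.4, 214.7], [608.0, 106.0], [572.3, 117.1]] [605.25879641 160.29589037] len 101.95280207100696 37.763781531187966
ang sock deg from y -17.25630402674846
casting top [[606.31279735 161.69316694  56.        ]]
```

Emit:
{"op": "apply_moves", "data": {"rows": [{"hand": 0, "dx": 150, "dy": 280, "dz": 0, "az": 38}, {"hand": 0, "dx": 150, "dy": 280, "dz": 0, "az": 38}, {"hand": 0, "dx": 150, "dy": 280, "dz": 0, "az": 38}, {"hand": 0, "dx": 150, "dy": 280, "dz": 0, "az": 38}, {"hand": 0, "dx": 150, "dy": 280, "dz": 0, "az": 38}, {"hand": 0, "dx": 150, "dy": 280, "dz": 0, "az": 38}, {"hand": 0, "dx": 150, "dy": 280, "dz": 0, "az": 38}, {"hand": 0, "dx": 150, "dy": 280, "dz": 0, "az": 38}, {"hand": 0, "dx": 150, "dy": 280, "dz": 0, "az": 38}, {"hand": 0, "dx": 150, "dy": 280, "dz": 0, "az": 38}]}}

```text
invalid input at $.rows[0]: expected keys hand, dx, dy, dz, ax, ay, az
```

Emit:
{"op": "apply_moves", "data": {"rows": [{"hand": 0, "dx": 150, "dy": 280, "dz": 0, "ax": 0, "ay": 0, "az": 38}, {"hand": 0, "dx": 150, "dy": 280, "dz": 0, "ax": 0, "ay": 0, "az": 38}, {"hand": 0, "dx": 150, "dy": 280, "dz": 0, "ax": 0, "ay": 0, "az": 38}, {"hand": 0, "dx": 150, "dy": 280, "dz": 0, "ax": 0, "ay": 0, "az": 38}, {"hand": 0, "dx": 150, "dy": 280, "dz": 0, "ax": 0, "ay": 0, "az": 38}, {"hand": 0, "dx": 150, "dy": 280, "dz": 0, "ax": 0, "ay": 0, "az": 38}, {"hand": 0, "dx": 150, "dy": 280, "dz": 0, "ax": 0, "ay": 0, "az": 38}, {"hand": 0, "dx": 150, "dy": 280, "dz": 0, "ax": 0, "ay": 0, "az": 38}, {"hand": 0, "dx": 150, "dy": 280, "dz": 0, "ax": 0, "ay": 0, "az": 38}, {"hand": 0, "dx": 150, "dy": 280, "dz": 0, "ax": 0, "ay": 0, "az": 38}]}}

```text
clock: 1.03
ee_pos: [0.3311, -0.2387, 0.2424]
tcp_rot: [[0.54, 0.842, 0.0], [0.842, -0.54, -0.0], [-0.0, 0.0, -1.0]]
contact_force: [-0.5, 0.0, 0.7]
finger_gap: 0.0854
grip_force: 0.0
```

Emit:
{"op": "apply_moves", "data": {"rows": [{"hand": 0, "dx": 143, "dy": 265, "dz": -100, "ax": 0, "ay": 0, "az": 36.4}, {"hand": 0, "dx": 143, "dy": 265, "dz": -100, "ax": 0, "ay": 0, "az": 36.4}, {"hand": 0, "dx": 143, "dy": 265, "dz": -100, "ax": 0, "ay": 0, "az": 36.4}, {"hand": 0, "dx": 143, "dy": 265, "dz": -100, "ax": 0, "ay": 0, "az": 36.4}, {"hand": 0, "dx": 143, "dy": 265, "dz": -100, "ax": 0, "ay": 0, "az": 36.4}, {"hand": 0, "dx": 143, "dy": 265, "dz": -100, "ax": 0, "ay": 0, "az": 36.4}, {"hand": 0, "dx": 143, "dy": 265, "dz": -100, "ax": 0, "ay": 0, "az": 36.4}, {"hand": 0, "dx": 143, "dy": 265, "dz": -100, "ax": 0, "ay": 0, "az": 36.4}, {"hand": 0, "dx": 143, "dy": 265, "dz": -100, "ax": 0, "ay": 0, "az": 36.4}, {"hand": 0, "dx": 143, "dy": 265, "dz": -100, "ax": 0, "ay": 0, "az": 36.4}]}}

```text
clock: 1.87
ee_pos: [0.4738, 0.0252, 0.1415]
tcp_rot: [[-0.063, 0.998, -0.002], [0.998, 0.063, -0.0], [-0.0, -0.002, -1.0]]
contact_force: [-0.2, -0.2, 0.3]
finger_gap: 0.0854
grip_force: 0.0
```

Emit:
{"op": "apply_moves", "data": {"rows": [{"hand": 0, "dx": 0, "dy": 0, "dz": -119, "ax": 0, "ay": 0, "az": 0}, {"hand": 0, "dx": 0, "dy": 0, "dz": -119, "ax": 0, "ay": 0, "az": 0}, {"hand": 0, "dx": 0, "dy": 0, "dz": -119, "ax": 0, "ay": 0, "az": 0}, {"hand": 0, "dx": 0, "dy": 0, "dz": -119, "ax": 0, "ay": 0, "az": 0}, {"hand": 45, "dx": 0, "dy": 0, "dz": -119, "ax": 0, "ay": 0, "az": 0}, {"hand": 45, "dx": 0, "dy": 0, "dz": -119, "ax": 0, "ay": 0, "az": 0}, {"hand": 45, "dx": 0, "dy": 0, "dz": -119, "ax": 0, "ay": 0, "az": 0}, {"hand": 45, "dx": 0, "dy": 0, "dz": -119, "ax": 0, "ay": 0, "az": 0}]}}

```text
clock: 2.53
ee_pos: [0.4748, 0.0253, 0.0255]
tcp_rot: [[-0.062, 0.998, 0.004], [0.998, 0.062, -0.0], [-0.0, 0.004, -1.0]]
contact_force: [-0.9, -0.8, 0.1]
finger_gap: 0.07
grip_force: 0.0
```

Run:
```python
from h import *
p,d=camera("scene");cv2.imwrite("pics/s1.png",cv2.resize(p[170:290,240:400,::-1],None,fx=5,fy=5,interpolation=cv2.INTER_CUBIC))
o=manip.get_obs();print(o['finger_gap'],o['contact_force'],o['ee_pos'])
```

```text
0.07011676240611107 [ 0.48615755 -0.60492993 -0.30025399] [0.47464987 0.02535839 0.02508716]
```

View pics/s1.png

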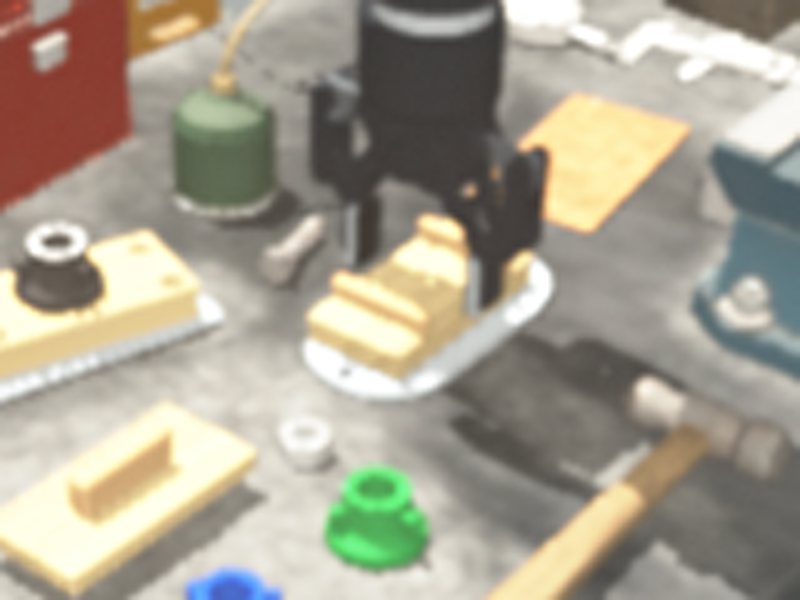

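The view shows the fingers straddling the ribbed tray between its ribs. The near tip at crop (485,305) is low on the tray side, just above the plate, so I close now.

Emit:
{"op": "apply_moves", "data": {"rows": [{"hand": 255, "dx": 0, "dy": 0, "dz": 0, "ax": 0, "ay": 0, "az": 0}, {"hand": 255, "dx": 0, "dy": 0, "dz": 0, "ax": 0, "ay": 0, "az": 0}, {"hand": 255, "dx": 0, "dy": 0, "dz": 0, "ax": 0, "ay": 0, "az": 0}, {"hand": 255, "dx": 0, "dy": 0, "dz": 0, "ax": 0, "ay": 0, "az": 0}, {"hand": 255, "dx": 0, "dy": 0, "dz": 0, "ax": 0, "ay": 0, "az": 0}, {"hand": 255, "dx": 0, "dy": 0, "dz": 0, "ax": 0, "ay": 0, "az": 0}]}}

```text
clock: 3.08
ee_pos: [0.4743, 0.0255, 0.0249]
tcp_rot: [[-0.063, 0.998, 0.002], [0.998, 0.063, -0.0], [-0.0, 0.002, -1.0]]
contact_force: [-6.8, -1.3, 18.3]
finger_gap: 0.0578
grip_force: 60.4
```

Emit:
{"op": "apply_moves", "data": {"rows": [{"hand": 255, "dx": 0, "dy": 0, "dz": 30, "ax": 0, "ay": 0, "az": 0}, {"hand": 255, "dx": 0, "dy": 0, "dz": 60, "ax": 0, "ay": 0, "az": 0}, {"hand": 255, "dx": 18, "dy": -100, "dz": 60, "ax": 0, "ay": 0, "az": 3.5}, {"hand": 255, "dx": 18, "dy": -100, "dz": 60, "ax": 0, "ay": 0, "az": 3.5}, {"hand": 255, "dx": 36, "dy": -198, "dz": 60, "ax": 0, "ay": 0, "az": 7}, {"hand": 255, "dx": 36, "dy": -198, "dz": 60, "ax": 0, "ay": 0, "az": 7}, {"hand": 255, "dx": 36, "dy": -198, "dz": 60, "ax": 0, "ay": 0, "az": 7}, {"hand": 255, "dx": 36, "dy": -198, "dz": 60, "ax": 0, "ay": 0, "az": 7}, {"hand": 255, "dx": 36, "dy": -198, "dz": 60, "ax": 0, "ay": 0, "az": 7}, {"hand": 255, "dx": 36, "dy": -198, "dz": 60, "ax": 0, "ay": 0, "az": 7}]}}

```text
clock: 3.92
ee_pos: [0.5094, -0.1721, 0.0832]
tcp_rot: [[-0.183, 0.983, -0.0], [0.983, 0.183, 0.0], [0.0, -0.0, -1.0]]
contact_force: [0.7, 0.7, -2.2]
finger_gap: 0.0578
grip_force: 67.2
```

Emit:
{"op": "apply_moves", "data": {"rows": [{"hand": 255, "dx": 1, "dy": 0, "dz": -30, "ax": 0, "ay": 0, "az": 0}, {"hand": 255, "dx": 1, "dy": 0, "dz": -50, "ax": 0, "ay": 0, "az": 0}, {"hand": 255, "dx": 1, "dy": 0, "dz": -58, "ax": 0, "ay": 0, "az": 0}, {"hand": 255, "dx": 1, "dy": 0, "dz": -61, "ax": 0, "ay": 0, "az": 0}, {"hand": 255, "dx": 1, "dy": 0, "dz": -61, "ax": 0, "ay": 0, "az": 0}, {"hand": 255, "dx": 1, "dy": 0, "dz": -61, "ax": 0, "ay": 0, "az": 0}, {"hand": 0, "dx": 1, "dy": 0, "dz": -61, "ax": 0, "ay": 0, "az": 0}, {"hand": 0, "dx": 1, "dy": 0, "dz": -61, "ax": 0, "ay": 0, "az": 0}, {"hand": 0, "dx": 1, "dy": 0, "dz": -61, "ax": 0, "ay": 0, "az": 0}, {"hand": 0, "dx": 1, "dy": 0, "dz": -61, "ax": 0, "ay": 0, "az": 0}]}}

```text
clock: 4.75
ee_pos: [0.5109, -0.1725, 0.0226]
tcp_rot: [[-0.184, 0.983, 0.0], [0.983, 0.184, -0.0], [-0.0, 0.0, -1.0]]
contact_force: [-0.3, -0.5, -0.5]
finger_gap: 0.0856
grip_force: 0.0
```

Emit:
{"op": "apply_moves", "data": {"rows": [{"hand": 0, "dx": 0, "dy": 0, "dz": 41, "ax": 0, "ay": 0, "az": 0}, {"hand": 0, "dx": 0, "dy": 0, "dz": 80, "ax": 0, "ay": 0, "az": 0}, {"hand": 0, "dx": -10, "dy": 333, "dz": 90, "ax": 0, "ay": 0, "az": -28}, {"hand": 0, "dx": -10, "dy": 333, "dz": 90, "ax": 0, "ay": 0, "az": -28}, {"hand": 0, "dx": -10, "dy": 333, "dz": 90, "ax": 0, "ay": 0, "az": -28}, {"hand": 0, "dx": -10, "dy": 333, "dz": 90, "ax": 0, "ay": 0, "az": -28}, {"hand": 0, "dx": -10, "dy": 333, "dz": 90, "ax": 0, "ay": 0, "az": -28}, {"hand": 0, "dx": -10, "dy": 333, "dz": 90, "ax": 0, "ay": 0, "az": -28}, {"hand": 0, "dx": -10, "dy": 333, "dz": 90, "ax": 0, "ay": 0, "az": -28}, {"hand": 0, "dx": -10, "dy": 333, "dz": 90, "ax": 0, "ay": 0, "az": -28}]}}

```text
clock: 5.58
ee_pos: [0.5008, 0.1472, 0.1122]
tcp_rot: [[0.3, 0.954, 0.001], [0.954, -0.3, 0.0], [0.0, 0.0, -1.0]]
contact_force: [1.3, -0.8, -0.2]
finger_gap: 0.0856
grip_force: 0.0
```

Emit:
{"op": "apply_moves", "data": {"rows": [{"hand": 0, "dx": 104, "dy": 10, "dz": 0, "ax": 0, "ay": 0, "az": 0}, {"hand": 0, "dx": 104, "dy": 10, "dz": 0, "ax": 0, "ay": 0, "az": 0}, {"hand": 0, "dx": 104, "dy": 10, "dz": 0, "ax": 0, "ay": 0, "az": 0}, {"hand": 0, "dx": 104, "dy": 10, "dz": 0, "ax": 0, "ay": 0, "az": 0}, {"hand": 0, "dx": 104, "dy": 10, "dz": 0, "ax": 0, "ay": 0, "az": 0}, {"hand": 0, "dx": 104, "dy": 10, "dz": 0, "ax": 0, "ay": 0, "az": 0}]}}

```text
clock: 6.08
ee_pos: [0.6045, 0.1551, 0.1115]
tcp_rot: [[0.299, 0.954, -0.001], [0.954, -0.299, -0.0], [-0.0, -0.001, -1.0]]
contact_force: [-0.3, -0.7, 0.3]
finger_gap: 0.0852
grip_force: 0.0
```

Emit:
{"op": "apply_moves", "data": {"rows": [{"hand": 0, "dx": 1, "dy": 5, "dz": 0, "ax": 0, "ay": 0, "az": 0}, {"hand": 0, "dx": 1, "dy": 5, "dz": -40, "ax": 0, "ay": 0, "az": 0}, {"hand": 0, "dx": 1, "dy": 5, "dz": -70, "ax": 0, "ay": 0, "az": 0}, {"hand": 0, "dx": 1, "dy": 5, "dz": -85, "ax": 0, "ay": 0, "az": 0}, {"hand": 0, "dx": 1, "dy": 5, "dz": -85, "ax": 0, "ay": 0, "az": 0}, {"hand": 0, "dx": 1, "dy": 5, "dz": -85, "ax": 0, "ay": 0, "az": 0}]}}

```text
clock: 6.58
ee_pos: [0.6059, 0.1604, 0.0272]
tcp_rot: [[0.299, 0.954, -0.001], [0.954, -0.299, -0.0], [-0.0, -0.001, -1.0]]
contact_force: [-0.5, 0.3, 0.6]
finger_gap: 0.0851
grip_force: 0.0
```

Emit:
{"op": "apply_moves", "data": {"rows": [{"hand": 255, "dx": 0, "dy": 0, "dz": 0, "ax": 0, "ay": 0, "az": 0}, {"hand": 255, "dx": 0, "dy": 0, "dz": 0, "ax": 0, "ay": 0, "az": 0}, {"hand": 255, "dx": 0, "dy": 0, "dz": 0, "ax": 0, "ay": 0, "az": 0}, {"hand": 255, "dx": 0, "dy": 0, "dz": 0, "ax": 0, "ay": 0, "az": 0}, {"hand": 255, "dx": 0, "dy": 0, "dz": 0, "ax": 0, "ay": 0, "az": 0}, {"hand": 255, "dx": 0, "dy": 0, "dz": 0, "ax": 0, "ay": 0, "az": 0}, {"hand": 255, "dx": 0, "dy": 0, "dz": 0, "ax": 0, "ay": 0, "az": 0}]}}

```text
clock: 7.17
ee_pos: [0.6069, 0.1606, 0.0294]
tcp_rot: [[0.299, 0.954, 0.002], [0.954, -0.299, 0.001], [0.001, 0.002, -1.0]]
contact_force: [-6.2, -0.6, 11.8]
finger_gap: 0.0571
grip_force: 61.0
```

Emit:
{"op": "apply_moves", "data": {"rows": [{"hand": 255, "dx": 0, "dy": 0, "dz": 10, "ax": 0, "ay": 0, "az": 0}, {"hand": 255, "dx": 0, "dy": 0, "dz": 25, "ax": 0, "ay": 0, "az": 0}, {"hand": 255, "dx": 0, "dy": 0, "dz": 40, "ax": 0, "ay": 0, "az": 0}, {"hand": 255, "dx": -10, "dy": -10, "dz": 45, "ax": 0, "ay": 0, "az": 2}, {"hand": 255, "dx": -30, "dy": -30, "dz": 45, "ax": 0, "ay": 0, "az": 5}, {"hand": 255, "dx": -53, "dy": -53, "dz": 45, "ax": 0, "ay": 0, "az": 8.5}, {"hand": 255, "dx": -76, "dy": -76, "dz": 45, "ax": 0, "ay": 0, "az": 12}, {"hand": 255, "dx": -99, "dy": -99, "dz": 45, "ax": 0, "ay": 0, "az": 15}, {"hand": 255, "dx": -119, "dy": -119, "dz": 45, "ax": 0, "ay": 0, "az": 18}, {"hand": 255, "dx": -130, "dy": -130, "dz": 45, "ax": 0, "ay": 0, "az": 19}]}}

```text
clock: 8.0
ee_pos: [0.4741, 0.0287, 0.0724]
tcp_rot: [[-0.03, 1.0, -0.001], [1.0, 0.03, -0.0], [-0.0, -0.001, -1.0]]
contact_force: [-0.5, 0.2, -5.1]
finger_gap: 0.0571
grip_force: 65.1
```

Emit:
{"op": "apply_moves", "data": {"rows": [{"hand": 255, "dx": -5, "dy": -6, "dz": 0, "ax": 0, "ay": 0, "az": 0}, {"hand": 255, "dx": -5, "dy": -6, "dz": 0, "ax": 0, "ay": 0, "az": 0}, {"hand": 255, "dx": -5, "dy": -6, "dz": 0, "ax": 0, "ay": 0, "az": 0}]}}

```text
clock: 8.25
ee_pos: [0.472, 0.0244, 0.0724]
tcp_rot: [[-0.026, 1.0, 0.001], [1.0, 0.026, 0.0], [0.0, 0.001, -1.0]]
contact_force: [-0.1, 0.0, -5.6]
finger_gap: 0.0571
grip_force: 65.2
```

Run:
```python
from h import *
p,d=camera("scene");cv2.imwrite("pics/s2.png",cv2.resize(p[170:290,240:400,::-1],None,fx=5,fy=5,interpolation=cv2.INTER_CUBIC))
o=manip.get_obs();print(o['finger_gap'],o['contact_force'],o['ee_pos'])
```

```text
0.056585366948441386 [-0.41543222  0.64124238 -4.64745757] [0.4720826  0.02470863 0.07226069]
```

View pics/s2.png

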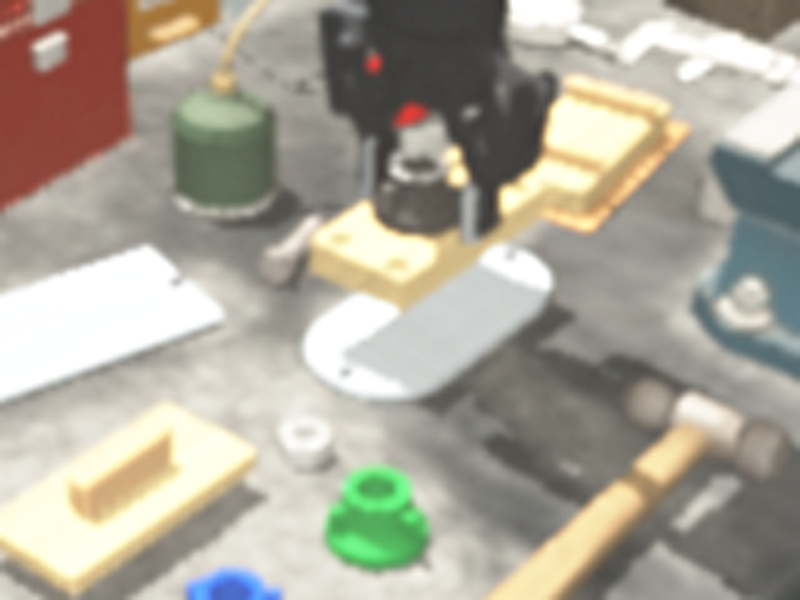

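The socket tray hangs level at crop (430,250) with the casting upright at (418,195), and the ribbed tray is on the cork. I lower it.

Emit:
{"op": "apply_moves", "data": {"rows": [{"hand": 255, "dx": -2, "dy": -1, "dz": -15, "ax": 0, "ay": 0, "az": 0}, {"hand": 255, "dx": -2, "dy": -1, "dz": -30, "ax": 0, "ay": 0, "az": 0}, {"hand": 255, "dx": -2, "dy": -1, "dz": -37, "ax": 0, "ay": 0, "az": 0}, {"hand": 255, "dx": -2, "dy": -1, "dz": -41, "ax": 0, "ay": 0, "az": 0}, {"hand": 255, "dx": -2, "dy": -1, "dz": -43, "ax": 0, "ay": 0, "az": 0}, {"hand": 255, "dx": -2, "dy": -1, "dz": -44, "ax": 0, "ay": 0, "az": 0}, {"hand": 255, "dx": -2, "dy": -1, "dz": -44, "ax": 0, "ay": 0, "az": 0}]}}

```text
clock: 8.88
ee_pos: [0.4694, 0.0238, 0.0293]
tcp_rot: [[-0.028, 1.0, -0.001], [1.0, 0.028, 0.0], [0.0, -0.0, -1.0]]
contact_force: [-13.2, 1.8, 18.9]
finger_gap: 0.0569
grip_force: 69.4
```

Emit:
{"op": "apply_moves", "data": {"rows": [{"hand": 0, "dx": 0, "dy": 0, "dz": 0, "ax": 0, "ay": 0, "az": 0}, {"hand": 0, "dx": 0, "dy": 0, "dz": 0, "ax": 0, "ay": 0, "az": 0}, {"hand": 0, "dx": 0, "dy": 0, "dz": 0, "ax": 0, "ay": 0, "az": 0}, {"hand": 0, "dx": 0, "dy": 0, "dz": 0, "ax": 0, "ay": 0, "az": 0}, {"hand": 0, "dx": 0, "dy": 0, "dz": 40, "ax": 0, "ay": 0, "az": 0}, {"hand": 0, "dx": 0, "dy": 0, "dz": 80, "ax": 0, "ay": 0, "az": 0}, {"hand": 0, "dx": 0, "dy": 0, "dz": 80, "ax": 0, "ay": 0, "az": 0}, {"hand": 0, "dx": 0, "dy": -60, "dz": 80, "ax": 0, "ay": 0, "az": 0}, {"hand": 0, "dx": 0, "dy": -60, "dz": 80, "ax": 0, "ay": 0, "az": 0}]}}

```text
clock: 9.63
ee_pos: [0.4697, -0.0383, 0.1087]
tcp_rot: [[-0.029, 1.0, 0.002], [1.0, 0.029, -0.001], [-0.001, 0.002, -1.0]]
contact_force: [-0.1, 0.1, -0.8]
finger_gap: 0.0856
grip_force: 0.0
```

Emit:
{"op": "apply_moves", "data": {"rows": [{"hand": 0, "dx": 41, "dy": -134, "dz": 0, "ax": 0, "ay": 0, "az": 9}, {"hand": 0, "dx": 41, "dy": -134, "dz": 0, "ax": 0, "ay": 0, "az": 9}, {"hand": 0, "dx": 41, "dy": -134, "dz": 0, "ax": 0, "ay": 0, "az": 9}, {"hand": 0, "dx": 41, "dy": -134, "dz": 0, "ax": 0, "ay": 0, "az": 9}, {"hand": 0, "dx": 41, "dy": -134, "dz": 0, "ax": 0, "ay": 0, "az": 9}, {"hand": 0, "dx": 41, "dy": -134, "dz": -40, "ax": 0, "ay": 0, "az": 9}, {"hand": 0, "dx": 41, "dy": -134, "dz": -75, "ax": 0, "ay": 0, "az": 9}, {"hand": 0, "dx": 41, "dy": -134, "dz": -85, "ax": 0, "ay": 0, "az": 9}, {"hand": 0, "dx": 41, "dy": -134, "dz": -85, "ax": 0, "ay": 0, "az": 9}, {"hand": 0, "dx": 41, "dy": -134, "dz": -85, "ax": 0, "ay": 0, "az": 9}]}}

```text
clock: 10.47
ee_pos: [0.5107, -0.1706, 0.0238]
tcp_rot: [[-0.184, 0.983, 0.0], [0.983, 0.184, -0.0], [-0.0, 0.0, -1.0]]
contact_force: [0.9, 0.3, 0.7]
finger_gap: 0.0855
grip_force: 0.0
```

Emit:
{"op": "apply_moves", "data": {"rows": [{"hand": 255, "dx": 0, "dy": 0, "dz": 0, "ax": 0, "ay": 0, "az": 0}, {"hand": 255, "dx": 0, "dy": 0, "dz": 0, "ax": 0, "ay": 0, "az": 0}, {"hand": 255, "dx": 0, "dy": 0, "dz": 0, "ax": 0, "ay": 0, "az": 0}, {"hand": 255, "dx": 0, "dy": 0, "dz": 0, "ax": 0, "ay": 0, "az": 0}, {"hand": 255, "dx": 0, "dy": 0, "dz": 0, "ax": 0, "ay": 0, "az": 0}, {"hand": 255, "dx": 0, "dy": 0, "dz": 0, "ax": 0, "ay": 0, "az": 0}, {"hand": 255, "dx": 0, "dy": 0, "dz": 0, "ax": 0, "ay": 0, "az": 0}]}}

```text
clock: 11.05
ee_pos: [0.5111, -0.171, 0.0253]
tcp_rot: [[-0.184, 0.983, 0.003], [0.983, 0.184, -0.001], [-0.002, 0.002, -1.0]]
contact_force: [-5.7, 1.8, 17.2]
finger_gap: 0.0567
grip_force: 60.0
```

Emit:
{"op": "apply_moves", "data": {"rows": [{"hand": 255, "dx": 0, "dy": 0, "dz": 30, "ax": 0, "ay": 0, "az": 0}, {"hand": 255, "dx": 0, "dy": 0, "dz": 65, "ax": 0, "ay": 0, "az": 0}, {"hand": 255, "dx": 0, "dy": 0, "dz": 100, "ax": 0, "ay": 0, "az": 0}, {"hand": 255, "dx": -5, "dy": 38, "dz": 105, "ax": 0, "ay": 0, "az": -4}, {"hand": 255, "dx": -5, "dy": 76, "dz": 105, "ax": 0, "ay": 0, "az": -8}, {"hand": 255, "dx": -5, "dy": 114, "dz": 105, "ax": 0, "ay": 0, "az": -12}, {"hand": 255, "dx": -5, "dy": 152, "dz": 105, "ax": 0, "ay": 0, "az": -16}, {"hand": 255, "dx": -5, "dy": 190, "dz": 105, "ax": 0, "ay": 0, "az": -20}, {"hand": 255, "dx": -5, "dy": 228, "dz": 105, "ax": 0, "ay": 0, "az": -24.5}, {"hand": 255, "dx": -5, "dy": 266, "dz": 105, "ax": 0, "ay": 0, "az": -24.5}]}}

```text
clock: 11.88
ee_pos: [0.505, 0.0972, 0.1289]
tcp_rot: [[0.245, 0.969, 0.002], [0.969, -0.245, 0.0], [0.001, 0.001, -1.0]]
contact_force: [0.5, -0.5, -2.0]
finger_gap: 0.0563
grip_force: 63.9
```

Emit:
{"op": "apply_moves", "data": {"rows": [{"hand": 255, "dx": 25, "dy": 30, "dz": 0, "ax": 0, "ay": 0, "az": 0}, {"hand": 255, "dx": 50, "dy": 60, "dz": 0, "ax": 0, "ay": 0, "az": 0}, {"hand": 255, "dx": 75, "dy": 68, "dz": 0, "ax": 0, "ay": 0, "az": 0}, {"hand": 255, "dx": 100, "dy": 68, "dz": 0, "ax": 0, "ay": 0, "az": 0}, {"hand": 255, "dx": 100, "dy": 68, "dz": 0, "ax": 0, "ay": 0, "az": 0}, {"hand": 255, "dx": 100, "dy": 68, "dz": 0, "ax": 0, "ay": 0, "az": 0}, {"hand": 255, "dx": 100, "dy": 68, "dz": 0, "ax": 0, "ay": 0, "az": 0}]}}

```text
clock: 12.47
ee_pos: [0.6047, 0.1631, 0.1281]
tcp_rot: [[0.241, 0.971, -0.0], [0.971, -0.241, -0.0], [-0.0, -0.0, -1.0]]
contact_force: [-0.7, 0.8, -2.5]
finger_gap: 0.0561
grip_force: 64.2
```

Emit:
{"op": "apply_moves", "data": {"rows": [{"hand": 255, "dx": 1, "dy": 0, "dz": -35, "ax": 0, "ay": 0, "az": 0}, {"hand": 255, "dx": 1, "dy": 0, "dz": -70, "ax": 0, "ay": 0, "az": 0}, {"hand": 255, "dx": 1, "dy": 0, "dz": -88, "ax": 0, "ay": 0, "az": 0}, {"hand": 255, "dx": 1, "dy": 0, "dz": -96, "ax": 0, "ay": 0, "az": 0}, {"hand": 255, "dx": 1, "dy": 0, "dz": -100, "ax": 0, "ay": 0, "az": 0}, {"hand": 255, "dx": 1, "dy": 0, "dz": -101, "ax": 0, "ay": 0, "az": 0}, {"hand": 255, "dx": 1, "dy": 0, "dz": -101, "ax": 0, "ay": 0, "az": 0}]}}

```text
clock: 13.05
ee_pos: [0.6066, 0.1633, 0.0287]
tcp_rot: [[0.241, 0.971, 0.002], [0.971, -0.241, 0.0], [0.001, 0.002, -1.0]]
contact_force: [-0.9, 0.8, -0.0]
finger_gap: 0.0565
grip_force: 64.8
```

Emit:
{"op": "apply_moves", "data": {"rows": [{"hand": 0, "dx": 0, "dy": 0, "dz": 0, "ax": 0, "ay": 0, "az": 0}, {"hand": 0, "dx": 0, "dy": 0, "dz": 0, "ax": 0, "ay": 0, "az": 0}, {"hand": 0, "dx": 0, "dy": 0, "dz": 0, "ax": 0, "ay": 0, "az": 0}, {"hand": 0, "dx": 0, "dy": 0, "dz": 0, "ax": 0, "ay": 0, "az": 0}, {"hand": 0, "dx": 0, "dy": 0, "dz": 40, "ax": 0, "ay": 0, "az": 0}, {"hand": 0, "dx": 0, "dy": 0, "dz": 80, "ax": 0, "ay": 0, "az": 0}, {"hand": 0, "dx": 0, "dy": 0, "dz": 100, "ax": 0, "ay": 0, "az": 0}, {"hand": 0, "dx": -30, "dy": 30, "dz": 100, "ax": 0, "ay": 0, "az": 0}, {"hand": 0, "dx": -60, "dy": 60, "dz": 100, "ax": 0, "ay": 0, "az": 0}, {"hand": 0, "dx": -80, "dy": 90, "dz": 100, "ax": 0, "ay": 0, "az": 0}]}}

```text
clock: 13.88
ee_pos: [0.5245, 0.2537, 0.1273]
tcp_rot: [[0.242, 0.97, 0.0], [0.97, -0.242, 0.0], [0.0, 0.0, -1.0]]
contact_force: [1.8, 1.5, 0.0]
finger_gap: 0.0854
grip_force: 0.0
```

Run:
```python
from h import *
p,d=camera("top");cv2.imwrite("pics/t2.png",cv2.resize(p[130:270,155:435,::-1],None,fx=2.85,fy=2.85,interpolation=cv2.INTER_CUBIC))
o=manip.get_obs();print(o['finger_gap'],o['contact_force'],o['ee_pos'])
```

```text
0.08522779861044194 [-2.32254906  5.41518423  0.11163195] [0.52158683 0.25881319 0.12724441]
```

View pics/t2.png

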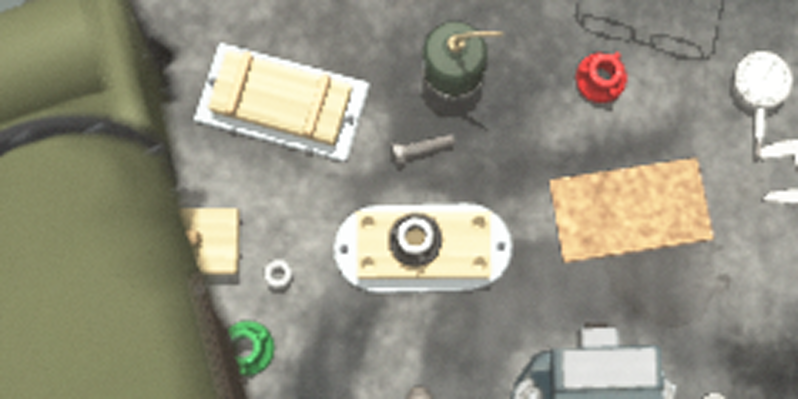

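Both trays sit centred: ribbed on the square plate at crop (282,98), socket on the round plate at (424,243). The casting is upright with its bore at (414,239). I measure the sockets, the casting and the ribbed tray.

```bash
cat >> h.py <<'E'
def dark(n,p,uv,r=4):
    out=[]
    for u,v in uv:
        u,v=int(round(u)),int(round(v));q=p[v-r:v+r+1,u-r:u+r+1].astype(float).sum(2)
        w=np.clip(np.percentile(q,60)-40-q,0,None);yy,xx=np.mgrid[-r:r+1,-r:r+1];w[xx**2+yy**2>14]=0
        out.append((u+(w*xx).sum()/w.sum(),v+(w*yy).sum()/w.sum()))
    return np.array(out)
E
python3 - <<'E'
from h import *
p,d=camera("top");hsv=cv2.cvtColor(p,cv2.COLOR_RGB2HSV);H,S,V=[hsv[:,:,i].astype(int) for i in range(3)]
c=np.array([[368,222],[368,263],[479,221],[479,263]])/2.85+[155,130]
q=dark("top",p,c);P=plane("top",q,.026)[:,:2]*1000;print(np.round(P,1).tolist(),P.mean(0))
dd=P[:2].mean(0)-P[2:].mean(0);print("ang",np.degrees(np.arctan2(-dd[0],dd[1])))
m=np.zeros(V.shape,bool);m[200:230,285:316]=1
wood=(S>38)&(V>205)
b=np.zeros(V.shape,bool);b[140:190,218:290]=1
print("rib",rect("top",wood&b,.024,1))
white=(S<=38)&(V>185)
ys,xs=np.nonzero(white&m&(np.hypot(np.mgrid[:400,:640][1]-300,np.mgrid[:400,:640][0]-213.5)<9));print("bore px",xs.mean(),ys.mean(),len(xs),plane("top",[(xs.mean(),ys.mean())],.056)*1000)
ys,xs=np.nonzero((V<90)&m);cs,_=cv2.findContours(((V<90)&m).astype(np.uint8),0,1);cc=max(cs,key=cv2.contourArea);print("dark blob",cv2.minEnclosingCircle(cc),plane("top",[cv2.minEnclosingCircle(cc)[0]],.036)*1000)
E
```

```text
[[488.4, 74.9], [451.1, 73.8], [491.0, -27.6], [453.9, -29.1]] [471.11222398  22.99950839]
ang 1.5068089200444164
rib (array([607.4, 161.8]), -14.6, array([ 61.2, 122.6]))
bore px 300.28767123287673 212.1917808219178 73 [[471.9529229   30.32916187  56.        ]]
dark blob ((297.5, 217.0), 7.43313455581665) [[462.30143722  37.44456504  36.        ]]
```

Emit:
{"op": "apply_moves", "data": {"rows": [{"hand": 0, "dx": -50, "dy": -229, "dz": -10, "ax": 0, "ay": 0, "az": 15.5}, {"hand": 0, "dx": -50, "dy": -229, "dz": -10, "ax": 0, "ay": 0, "az": 15.5}, {"hand": 0, "dx": -50, "dy": -229, "dz": -10, "ax": 0, "ay": 0, "az": 15.5}, {"hand": 0, "dx": -50, "dy": -229, "dz": -10, "ax": 0, "ay": 0, "az": 15.5}, {"hand": 0, "dx": -50, "dy": -229, "dz": -10, "ax": 0, "ay": 0, "az": 15.5}, {"hand": 0, "dx": -50, "dy": -229, "dz": -10, "ax": 0, "ay": 0, "az": 15.5}, {"hand": 0, "dx": -50, "dy": -229, "dz": -10, "ax": 0, "ay": 0, "az": 15.5}, {"hand": 0, "dx": -50, "dy": -229, "dz": -10, "ax": 0, "ay": 0, "az": 15.5}, {"hand": 0, "dx": -50, "dy": -229, "dz": -10, "ax": 0, "ay": 0, "az": 15.5}, {"hand": 0, "dx": -50, "dy": -229, "dz": -10, "ax": 0, "ay": 0, "az": 15.5}]}}

```text
clock: 14.82
ee_pos: [0.4765, 0.025, 0.1169]
tcp_rot: [[-0.029, 1.0, 0.0], [1.0, 0.029, 0.0], [0.0, 0.0, -1.0]]
contact_force: [0.6, -0.2, -0.6]
finger_gap: 0.0855
grip_force: 0.0
```

Emit:
{"op": "apply_moves", "data": {"rows": [{"hand": 0, "dx": -4.5, "dy": 5.5, "dz": 0, "ax": 0, "ay": 0, "az": 0}, {"hand": 0, "dx": -4.5, "dy": 5.5, "dz": -30, "ax": 0, "ay": 0, "az": 0}, {"hand": 0, "dx": -4.5, "dy": 5.5, "dz": -60, "ax": 0, "ay": 0, "az": 0}, {"hand": 0, "dx": -4.5, "dy": 5.5, "dz": -74, "ax": 0, "ay": 0, "az": 0}, {"hand": 0, "dx": -4.5, "dy": 5.5, "dz": -74, "ax": 0, "ay": 0, "az": 0}, {"hand": 90, "dx": -4.5, "dy": 5.5, "dz": -74, "ax": 0, "ay": 0, "az": 0}, {"hand": 90, "dx": -4.5, "dy": 5.5, "dz": -74, "ax": 0, "ay": 0, "az": 0}, {"hand": 90, "dx": -4.5, "dy": 5.5, "dz": -74, "ax": 0, "ay": 0, "az": 0}]}}

```text
clock: 15.48
ee_pos: [0.4724, 0.03, 0.0441]
tcp_rot: [[-0.028, 1.0, 0.002], [1.0, 0.028, -0.0], [-0.0, 0.002, -1.0]]
contact_force: [0.1, 0.4, 0.6]
finger_gap: 0.0556
grip_force: 0.0
```

Run:
```python
from h import *
p,d=camera("scene");cv2.imwrite("pics/s3.png",cv2.resize(p[190:260,280:370,::-1],None,fx=8,fy=8,interpolation=cv2.INTER_CUBIC))
o=manip.get_obs();print(o['finger_gap'],o['contact_force'],o['ee_pos'])
```

```text
0.055407914255699485 [ 0.22140673  0.98394543 -0.2135819 ] [0.47231166 0.02994145 0.04397388]
```

View pics/s3.png

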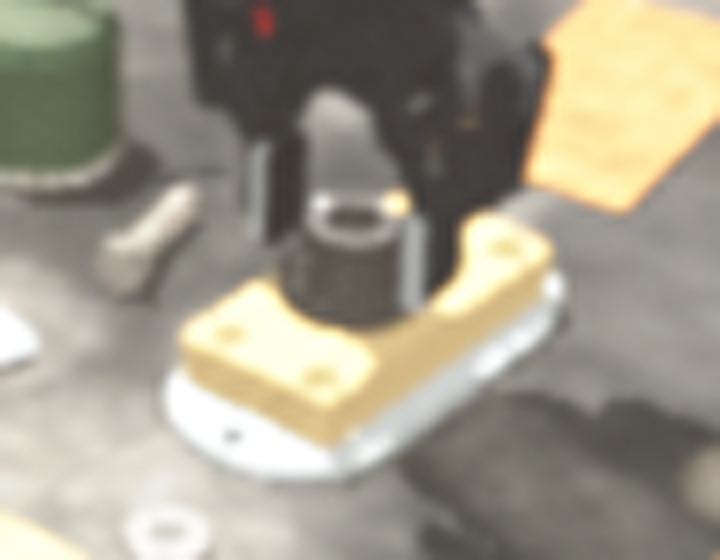

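The finger tips at crop (270,240) and (415,305) flank the lower body of the casting, just above the tray. I close.

Emit:
{"op": "apply_moves", "data": {"rows": [{"hand": 255, "dx": 0, "dy": 0, "dz": 0, "ax": 0, "ay": 0, "az": 0}, {"hand": 255, "dx": 0, "dy": 0, "dz": 0, "ax": 0, "ay": 0, "az": 0}, {"hand": 255, "dx": 0, "dy": 0, "dz": 0, "ax": 0, "ay": 0, "az": 0}, {"hand": 255, "dx": 0, "dy": 0, "dz": 0, "ax": 0, "ay": 0, "az": 0}, {"hand": 255, "dx": 0, "dy": 0, "dz": 0, "ax": 0, "ay": 0, "az": 0}, {"hand": 255, "dx": 0, "dy": 0, "dz": 5, "ax": 0, "ay": 0, "az": 0}, {"hand": 255, "dx": 0, "dy": 0, "dz": 20, "ax": 0, "ay": 0, "az": 0}, {"hand": 255, "dx": 0, "dy": 0, "dz": 40, "ax": 0, "ay": 0, "az": 0}, {"hand": 255, "dx": 0, "dy": 0, "dz": 60, "ax": 0, "ay": 0, "az": 0}, {"hand": 255, "dx": 0, "dy": 0, "dz": 60, "ax": 0, "ay": 0, "az": 0}]}}

```text
clock: 16.37
ee_pos: [0.4731, 0.0297, 0.1061]
tcp_rot: [[-0.028, 1.0, 0.005], [1.0, 0.028, -0.0], [-0.0, 0.005, -1.0]]
contact_force: [1.1, -0.4, -2.6]
finger_gap: 0.0404
grip_force: 57.1
```

Run:
```python
from h import *
p,d=camera("scene");cv2.imwrite("pics/s4.png",cv2.resize(p[170:260,280:380,::-1],None,fx=6,fy=6,interpolation=cv2.INTER_CUBIC))
o=manip.get_obs();print(o['finger_gap'],o['contact_force'],o['ee_pos'])
```

```text
0.04039631488395369 [-0.15036953 -0.48979174 -3.19056748] [0.47239216 0.0297168  0.10417898]
```

View pics/s4.png

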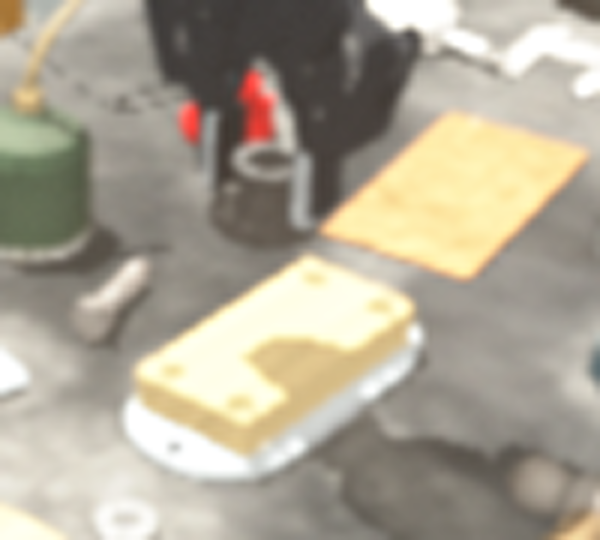

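The casting is held upright at crop (262,195) and the socket tray is undisturbed. I carry it to the ribbed tray.

Emit:
{"op": "apply_moves", "data": {"rows": [{"hand": 255, "dx": 10, "dy": 10, "dz": 0, "ax": 0, "ay": 0, "az": -2}, {"hand": 255, "dx": 30, "dy": 30, "dz": 0, "ax": 0, "ay": 0, "az": -4}, {"hand": 255, "dx": 55, "dy": 55, "dz": 0, "ax": 0, "ay": 0, "az": -8}, {"hand": 255, "dx": 80, "dy": 80, "dz": 0, "ax": 0, "ay": 0, "az": -12}, {"hand": 255, "dx": 105, "dy": 105, "dz": 0, "ax": 0, "ay": 0, "az": -16}, {"hand": 255, "dx": 125, "dy": 123, "dz": 0, "ax": 0, "ay": 0, "az": -16}, {"hand": 255, "dx": 135, "dy": 132, "dz": 0, "ax": 0, "ay": 0, "az": -16}, {"hand": 255, "dx": 135, "dy": 132, "dz": 0, "ax": 0, "ay": 0, "az": -16}, {"hand": 255, "dx": 135, "dy": 132, "dz": 0, "ax": 0, "ay": 0, "az": -16}, {"hand": 255, "dx": 135, "dy": 132, "dz": 0, "ax": 0, "ay": 0, "az": -16}]}}

```text
clock: 17.25
ee_pos: [0.6058, 0.1612, 0.1015]
tcp_rot: [[0.249, 0.968, -0.002], [0.968, -0.249, -0.001], [-0.001, -0.002, -1.0]]
contact_force: [0.7, -0.4, -3.7]
finger_gap: 0.0406
grip_force: 57.3
```

Emit:
{"op": "apply_moves", "data": {"rows": [{"hand": 255, "dx": 1, "dy": 0, "dz": -25, "ax": 0, "ay": 0, "az": 0}, {"hand": 255, "dx": 1, "dy": 0, "dz": -42, "ax": 0, "ay": 0, "az": 0}, {"hand": 255, "dx": 1, "dy": 0, "dz": -51, "ax": 0, "ay": 0, "az": 0}, {"hand": 255, "dx": 1, "dy": 0, "dz": -55, "ax": 0, "ay": 0, "az": 0}, {"hand": 255, "dx": 1, "dy": 0, "dz": -57, "ax": 0, "ay": 0, "az": 0}, {"hand": 255, "dx": 1, "dy": 0, "dz": -57, "ax": 0, "ay": 0, "az": 0}, {"hand": 255, "dx": 1, "dy": 0, "dz": -57, "ax": 0, "ay": 0, "az": 0}]}}

```text
clock: 17.83
ee_pos: [0.6081, 0.1617, 0.0468]
tcp_rot: [[0.249, 0.968, 0.001], [0.968, -0.249, 0.0], [0.001, 0.001, -1.0]]
contact_force: [-0.7, 0.5, -3.3]
finger_gap: 0.0407
grip_force: 57.3
```

Emit:
{"op": "apply_moves", "data": {"rows": [{"hand": 255, "dx": 0, "dy": 0, "dz": -1.5, "ax": 0, "ay": 0, "az": 0}, {"hand": 255, "dx": 0, "dy": 0, "dz": -3, "ax": 0, "ay": 0, "az": 0}, {"hand": 255, "dx": 0, "dy": 0, "dz": -3, "ax": 0, "ay": 0, "az": 0}, {"hand": 255, "dx": 0, "dy": 0, "dz": -3, "ax": 0, "ay": 0, "az": 0}]}}

```text
clock: 18.17
ee_pos: [0.6077, 0.1618, 0.0429]
tcp_rot: [[0.249, 0.969, 0.0], [0.969, -0.249, 0.0], [0.0, 0.0, -1.0]]
contact_force: [0.5, 0.9, -3.7]
finger_gap: 0.0404
grip_force: 57.3
```

Emit:
{"op": "apply_moves", "data": {"rows": [{"hand": 255, "dx": 0, "dy": 0, "dz": -1, "ax": 0, "ay": 0, "az": 0}, {"hand": 255, "dx": 0, "dy": 0, "dz": -2, "ax": 0, "ay": 0, "az": 0}, {"hand": 255, "dx": 0, "dy": 0, "dz": -2, "ax": 0, "ay": 0, "az": 0}, {"hand": 255, "dx": 0, "dy": 0, "dz": -2, "ax": 0, "ay": 0, "az": 0}]}}

```text
clock: 18.5
ee_pos: [0.6079, 0.1618, 0.0423]
tcp_rot: [[0.249, 0.969, 0.001], [0.969, -0.249, 0.0], [0.0, 0.001, -1.0]]
contact_force: [-8.6, -1.9, 12.2]
finger_gap: 0.0404
grip_force: 61.5
```

Emit:
{"op": "apply_moves", "data": {"rows": [{"hand": 0, "dx": 0, "dy": 0, "dz": 0, "ax": 0, "ay": 0, "az": 0}, {"hand": 0, "dx": 0, "dy": 0, "dz": 0, "ax": 0, "ay": 0, "az": 0}, {"hand": 0, "dx": 0, "dy": 0, "dz": 0, "ax": 0, "ay": 0, "az": 0}, {"hand": 0, "dx": 0, "dy": 0, "dz": 0, "ax": 0, "ay": 0, "az": 0}, {"hand": 0, "dx": 0, "dy": 0, "dz": 0, "ax": 0, "ay": 0, "az": 0}, {"hand": 0, "dx": 0, "dy": 0, "dz": 30, "ax": 0, "ay": 0, "az": 0}, {"hand": 0, "dx": 0, "dy": 0, "dz": 70, "ax": 0, "ay": 0, "az": 0}, {"hand": 0, "dx": 0, "dy": 0, "dz": 90, "ax": 0, "ay": 0, "az": 0}, {"hand": 0, "dx": 0, "dy": 0, "dz": 90, "ax": 0, "ay": 0, "az": 0}]}}

```text
clock: 19.25
ee_pos: [0.6097, 0.1622, 0.1363]
tcp_rot: [[0.249, 0.968, 0.008], [0.969, -0.249, 0.002], [0.004, 0.007, -1.0]]
contact_force: [-0.6, -0.3, 0.6]
finger_gap: 0.0854
grip_force: 0.0
```

Emit:
{"op": "apply_moves", "data": {"rows": [{"hand": 0, "dx": -142, "dy": 94, "dz": 0, "ax": 0, "ay": 0, "az": 16}, {"hand": 0, "dx": -142, "dy": 94, "dz": 0, "ax": 0, "ay": 0, "az": 16}, {"hand": 0, "dx": -142, "dy": 94, "dz": 0, "ax": 0, "ay": 0, "az": 16}, {"hand": 0, "dx": -142, "dy": 94, "dz": 0, "ax": 0, "ay": 0, "az": 16}, {"hand": 0, "dx": -142, "dy": 94, "dz": 0, "ax": 0, "ay": 0, "az": 16}, {"hand": 0, "dx": -142, "dy": 94, "dz": 0, "ax": 0, "ay": 0, "az": 16}, {"hand": 0, "dx": -142, "dy": 94, "dz": 0, "ax": 0, "ay": 0, "az": 16}, {"hand": 0, "dx": -142, "dy": 94, "dz": 0, "ax": 0, "ay": 0, "az": 16}]}}

```text
clock: 19.92
ee_pos: [0.4666, 0.2552, 0.1306]
tcp_rot: [[-0.027, 1.0, 0.0], [1.0, 0.027, -0.0], [-0.0, 0.0, -1.0]]
contact_force: [1.0, 0.9, -0.1]
finger_gap: 0.0855
grip_force: 0.0
```

Run:
```python
from h import *
p,d=camera("scene");cv2.imwrite("pics/s5.png",cv2.resize(p[180:300,220:360,::-1],None,fx=5,fy=5,interpolation=cv2.INTER_CUBIC))
o=manip.get_obs();print(o['finger_gap'],o['contact_force'],o['ee_pos'],o['tcp_rot'][:,1])
```

```text
0.08530400824528961 [0.33862418 0.22667262 0.30905345] [0.4666556  0.25499839 0.13052914] [ 9.99656998e-01  2.61893174e-02 -7.95804900e-05]
```

View pics/s5.png

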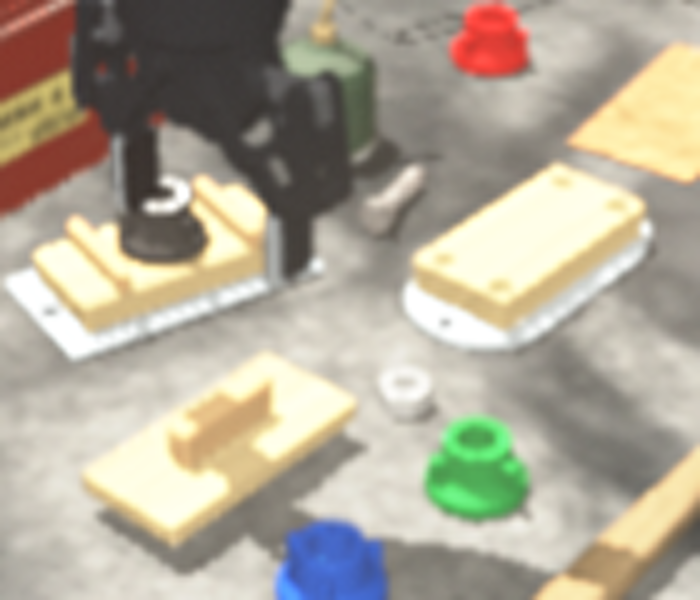

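The casting stands upright between the ribs at crop (165,220), and the gripper is above the pin tray's bar. I descend.

Emit:
{"op": "apply_moves", "data": {"rows": [{"hand": 60, "dx": 0, "dy": 0.5, "dz": -30, "ax": 0, "ay": 0, "az": 0}, {"hand": 60, "dx": 0, "dy": 0.5, "dz": -60, "ax": 0, "ay": 0, "az": 0}, {"hand": 60, "dx": 0, "dy": 0.5, "dz": -84, "ax": 0, "ay": 0, "az": 0}, {"hand": 120, "dx": 0, "dy": 0.5, "dz": -91, "ax": 0, "ay": 0, "az": 0}, {"hand": 150, "dx": 0, "dy": 0.5, "dz": -91, "ax": 0, "ay": 0, "az": 0}, {"hand": 255, "dx": 0, "dy": 0.5, "dz": -91, "ax": 0, "ay": 0, "az": 0}, {"hand": 255, "dx": 0, "dy": 0.5, "dz": -91, "ax": 0, "ay": 0, "az": 0}, {"hand": 255, "dx": 0, "dy": 0.5, "dz": -91, "ax": 0, "ay": 0, "az": 0}, {"hand": 255, "dx": 0, "dy": 0.5, "dz": -91, "ax": 0, "ay": 0, "az": 0}, {"hand": 255, "dx": 0, "dy": 0.5, "dz": -91, "ax": 0, "ay": 0, "az": 0}]}}

```text
clock: 20.8
ee_pos: [0.4666, 0.2565, 0.0413]
tcp_rot: [[-0.028, 1.0, 0.003], [1.0, 0.028, 0.001], [0.001, 0.003, -1.0]]
contact_force: [0.5, -2.8, 7.1]
finger_gap: 0.0123
grip_force: 61.0
```

Emit:
{"op": "apply_moves", "data": {"rows": [{"hand": 255, "dx": 0, "dy": 0, "dz": 0, "ax": 0, "ay": 0, "az": 0}, {"hand": 255, "dx": 0, "dy": 0, "dz": 0, "ax": 0, "ay": 0, "az": 0}, {"hand": 255, "dx": 0, "dy": 0, "dz": 0, "ax": 0, "ay": 0, "az": 0}]}}

```text
clock: 21.05
ee_pos: [0.4666, 0.2565, 0.0413]
tcp_rot: [[-0.028, 1.0, 0.003], [1.0, 0.028, 0.001], [0.001, 0.003, -1.0]]
contact_force: [0.9, -0.5, 7.4]
finger_gap: 0.0122
grip_force: 61.0
```

Emit:
{"op": "apply_moves", "data": {"rows": [{"hand": 255, "dx": 0, "dy": 0, "dz": 25, "ax": 0, "ay": 0, "az": 0}, {"hand": 255, "dx": 0, "dy": 0, "dz": 45, "ax": 0, "ay": 0, "az": 0}, {"hand": 255, "dx": 4, "dy": -30, "dz": 45, "ax": 0, "ay": 0, "az": 0}, {"hand": 255, "dx": 4, "dy": -66, "dz": 45, "ax": 0, "ay": 0, "az": 0}, {"hand": 255, "dx": 4, "dy": -102, "dz": 45, "ax": 0, "ay": 0, "az": 0}, {"hand": 255, "dx": 4, "dy": -138, "dz": 45, "ax": 0, "ay": 0, "az": 0}, {"hand": 255, "dx": 4, "dy": -174, "dz": 45, "ax": 0, "ay": 0, "az": 0}, {"hand": 255, "dx": 4, "dy": -210, "dz": 45, "ax": 0, "ay": 0, "az": 0}, {"hand": 255, "dx": 4, "dy": -232, "dz": 45, "ax": 0, "ay": 0, "az": 0}, {"hand": 255, "dx": 4, "dy": -232, "dz": 45, "ax": 0, "ay": 0, "az": 0}]}}

```text
clock: 21.88
ee_pos: [0.4697, 0.021, 0.0854]
tcp_rot: [[-0.024, 1.0, 0.001], [1.0, 0.024, -0.0], [-0.0, 0.001, -1.0]]
contact_force: [0.2, 0.4, -1.4]
finger_gap: 0.0126
grip_force: 59.9
```

Emit:
{"op": "apply_moves", "data": {"rows": [{"hand": 255, "dx": 0, "dy": 0, "dz": 0, "ax": 0, "ay": 0, "az": 0}, {"hand": 255, "dx": 0, "dy": 0, "dz": 0, "ax": 0, "ay": 0, "az": 0}, {"hand": 255, "dx": 0, "dy": 0, "dz": 0, "ax": 0, "ay": 0, "az": 0}]}}

```text
clock: 22.13
ee_pos: [0.4697, 0.0251, 0.085]
tcp_rot: [[-0.029, 1.0, 0.0], [1.0, 0.029, 0.0], [0.0, 0.0, -1.0]]
contact_force: [0.1, -0.7, -1.7]
finger_gap: 0.0127
grip_force: 59.9
```

Run:
```python
from h import *
p,d=camera("scene");cv2.imwrite("pics/s6.png",cv2.resize(p[190:280,290:380,::-1],None,fx=6.6,fy=6.6,interpolation=cv2.INTER_CUBIC))
o=manip.get_obs();print(o['finger_gap'],o['contact_force'],o['ee_pos'],o['tcp_rot'][:,1])
```

```text
0.012499635976569638 [ 0.09522964  1.36366514 -1.56992826] [0.46970744 0.02515756 0.0848937 ] [9.99578132e-01 2.90440093e-02 6.73820684e-05]
```

View pics/s6.png

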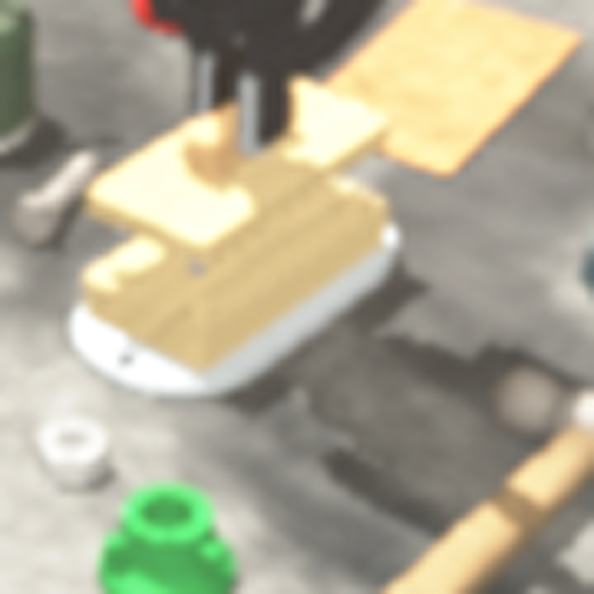

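The pin tray is held level above the socket tray. The board-top corners are at crop (88,198), (205,247) and (388,122). I check its alignment by casting rays.

Run:
```python
from h import *
c=np.array([[88,196],[205,247],[388,124]])/6.6+[290,190]-0.4
P=plane("scene",c,.0677)[:,:2]*1000;print(P,np.linalg.norm(P[0]-P[1]),np.linalg.norm(P[1]-P[2]),"centre",(P[0]+P[2])/2)
d=P[1]-P[2];print(np.degrees(np.arctan2(-d[0],d[1])))
```

```text
[[494.77685123  88.41336658]
 [438.15043924  85.10470494]
 [442.48356247 -35.27376241]] 56.722991600921006 120.45642930166022 centre [468.63020685  26.56980208]
2.061519256956449
```

Emit:
{"op": "apply_moves", "data": {"rows": [{"hand": 255, "dx": 1.4, "dy": -1.7, "dz": -6, "ax": 0, "ay": 0, "az": 0}, {"hand": 255, "dx": 1.4, "dy": -1.7, "dz": -12, "ax": 0, "ay": 0, "az": 0}, {"hand": 255, "dx": 1.4, "dy": -1.7, "dz": -15, "ax": 0, "ay": 0, "az": 0}, {"hand": 255, "dx": 1.4, "dy": -1.7, "dz": -17, "ax": 0, "ay": 0, "az": 0}, {"hand": 255, "dx": 1.4, "dy": -1.7, "dz": -19, "ax": 0, "ay": 0, "az": 0}, {"hand": 255, "dx": 1.4, "dy": -1.7, "dz": -21, "ax": 0, "ay": 0, "az": 0}, {"hand": 255, "dx": 1.4, "dy": -1.7, "dz": -21, "ax": 0, "ay": 0, "az": 0}, {"hand": 255, "dx": 1.4, "dy": -1.7, "dz": -21, "ax": 0, "ay": 0, "az": 0}]}}

```text
clock: 22.85
ee_pos: [0.4711, 0.0225, 0.0638]
tcp_rot: [[-0.028, 1.0, -0.0], [1.0, 0.028, 0.0], [0.0, -0.0, -1.0]]
contact_force: [-0.8, 0.7, -1.4]
finger_gap: 0.0123
grip_force: 59.8
```

Emit:
{"op": "apply_moves", "data": {"rows": [{"hand": 255, "dx": 0, "dy": 0, "dz": -2, "ax": 0, "ay": 0, "az": 0}, {"hand": 255, "dx": 0, "dy": 0, "dz": -4, "ax": 0, "ay": 0, "az": 0}, {"hand": 255, "dx": 0, "dy": 0, "dz": -5, "ax": 0, "ay": 0, "az": 0}, {"hand": 255, "dx": 0, "dy": 0, "dz": -6, "ax": 0, "ay": 0, "az": 0}, {"hand": 255, "dx": 0, "dy": 0, "dz": -7, "ax": 0, "ay": 0, "az": 0}, {"hand": 255, "dx": 0, "dy": 0, "dz": -8, "ax": 0, "ay": 0, "az": 0}, {"hand": 255, "dx": 0, "dy": 0, "dz": -8, "ax": 0, "ay": 0, "az": 0}, {"hand": 255, "dx": 0, "dy": 0, "dz": -8, "ax": 0, "ay": 0, "az": 0}]}}

```text
clock: 23.52
ee_pos: [0.4711, 0.0225, 0.0558]
tcp_rot: [[-0.028, 1.0, -0.0], [1.0, 0.028, 0.0], [0.0, -0.0, -1.0]]
contact_force: [-0.3, -0.5, -1.7]
finger_gap: 0.0125
grip_force: 59.8
```

Smooth so far, with no contact. I go down the last bit, release and back off.

Emit:
{"op": "apply_moves", "data": {"rows": [{"hand": 255, "dx": 0, "dy": 0, "dz": -1, "ax": 0, "ay": 0, "az": 0}, {"hand": 255, "dx": 0, "dy": 0, "dz": -1.5, "ax": 0, "ay": 0, "az": 0}, {"hand": 255, "dx": 0, "dy": 0, "dz": -1.5, "ax": 0, "ay": 0, "az": 0}, {"hand": 255, "dx": 0, "dy": 0, "dz": -1.5, "ax": 0, "ay": 0, "az": 0}]}}

```text
clock: 23.85
ee_pos: [0.4712, 0.0226, 0.0554]
tcp_rot: [[-0.028, 1.0, 0.0], [1.0, 0.028, -0.0], [-0.0, 0.0, -1.0]]
contact_force: [-9.2, -0.3, 19.0]
finger_gap: 0.0125
grip_force: 62.5
```

Emit:
{"op": "apply_moves", "data": {"rows": [{"hand": 150, "dx": 0, "dy": 0, "dz": 0, "ax": 0, "ay": 0, "az": 0}, {"hand": 100, "dx": 0, "dy": 0, "dz": 0, "ax": 0, "ay": 0, "az": 0}, {"hand": 100, "dx": 0, "dy": 0, "dz": 0, "ax": 0, "ay": 0, "az": 0}, {"hand": 100, "dx": 0, "dy": 0, "dz": 0, "ax": 0, "ay": 0, "az": 0}, {"hand": 100, "dx": 0, "dy": 0, "dz": 0, "ax": 0, "ay": 0, "az": 0}, {"hand": 100, "dx": 0, "dy": 0, "dz": 40, "ax": 0, "ay": 0, "az": 0}, {"hand": 100, "dx": 0, "dy": 0, "dz": 80, "ax": 0, "ay": 0, "az": 0}, {"hand": 100, "dx": 0, "dy": 0, "dz": 120, "ax": 0, "ay": 0, "az": 0}, {"hand": 100, "dx": 0, "dy": -40, "dz": 120, "ax": 0, "ay": 0, "az": 0}, {"hand": 100, "dx": 0, "dy": -80, "dz": 120, "ax": 0, "ay": 0, "az": 0}]}}

```text
clock: 24.68
ee_pos: [0.472, -0.0574, 0.1767]
tcp_rot: [[-0.032, 0.999, 0.005], [1.0, 0.032, -0.001], [-0.001, 0.005, -1.0]]
contact_force: [1.7, -0.6, 0.2]
finger_gap: 0.0517
grip_force: 0.0
```

Emit:
{"op": "apply_moves", "data": {"rows": [{"hand": 100, "dx": 0, "dy": -40, "dz": 0, "ax": 0, "ay": 0, "az": 0}, {"hand": 100, "dx": 0, "dy": -80, "dz": 0, "ax": 0, "ay": 0, "az": 0}, {"hand": 100, "dx": 0, "dy": -120, "dz": 0, "ax": 0, "ay": 0, "az": 0}, {"hand": 100, "dx": 0, "dy": -160, "dz": 0, "ax": 0, "ay": 0, "az": 0}, {"hand": 100, "dx": 0, "dy": -160, "dz": 0, "ax": 0, "ay": 0, "az": 0}, {"hand": 100, "dx": 0, "dy": -160, "dz": 0, "ax": 0, "ay": 0, "az": 0}, {"hand": 100, "dx": 0, "dy": -160, "dz": 0, "ax": 0, "ay": 0, "az": 0}]}}

```text
clock: 25.27
ee_pos: [0.4709, -0.2172, 0.174]
tcp_rot: [[-0.027, 1.0, -0.001], [1.0, 0.027, 0.0], [0.0, -0.001, -1.0]]
contact_force: [0.2, 0.1, 0.4]
finger_gap: 0.0519
grip_force: 0.0
```

Run:
```python
from h import *
p,d=camera("top");cv2.imwrite("pics/t3.png",cv2.resize(p[130:270,155:435,::-1],None,fx=2.85,fy=2.85,interpolation=cv2.INTER_CUBIC))
q,e=camera("scene");cv2.imwrite("pics/s7.png",cv2.resize(q[190:280,220:380,::-1],None,fx=5,fy=5,interpolation=cv2.INTER_CUBIC))
hsv=cv2.cvtColor(p,cv2.COLOR_RGB2HSV);S,V=hsv[:,:,1].astype(int),hsv[:,:,2].astype(int)
def box(u0,v0,u1,v1):
    m=np.zeros(V.shape,bool);m[v0:v1,u0:u1]=1;return m
wood=(S>38)&(V>205);white=(S<=38)&(V>190)
print("pin",rect("top",wood&box(265,190,335,236),.038,1))
m=wood|(V<110)&box(235,145,265,175)
print("rib",rect("top",m&box(218,140,290,190),.024,1))
print("sq",rect("top",(white|m)&box(218,140,290,190),.006,1))
o=manip.get_obs();print(o['ee_pos'],o['contact_force'],o['qvel'])
```

```text
pin (array([470. ,  21.7]), 2.4, array([ 59.6, 121.6]))
rib (array([607.4, 161.8]), -14.6, array([ 61.2, 122.6]))
sq (array([606. , 161.9]), -13.9, array([ 79.5, 150.8]))
[ 0.47122637 -0.21647485  0.17431139] [-0.10279256  0.45531501 -0.90412078] [ 0.00673175 -0.00466096  0.00028677 -0.00068567 -0.00226135 -0.00206484]
```

View pics/t3.png

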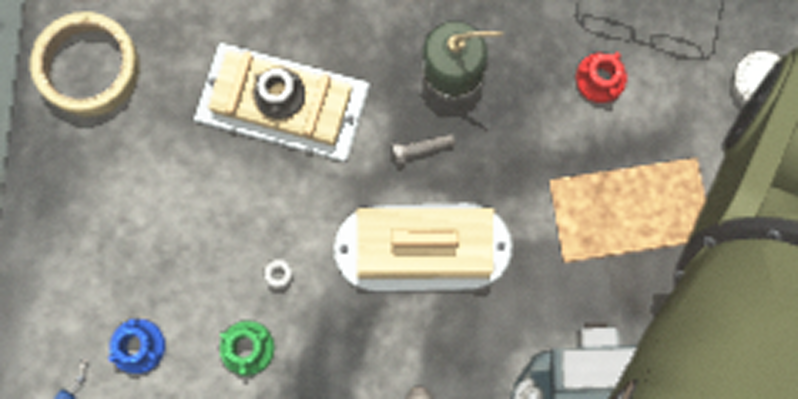

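View pics/s7.png

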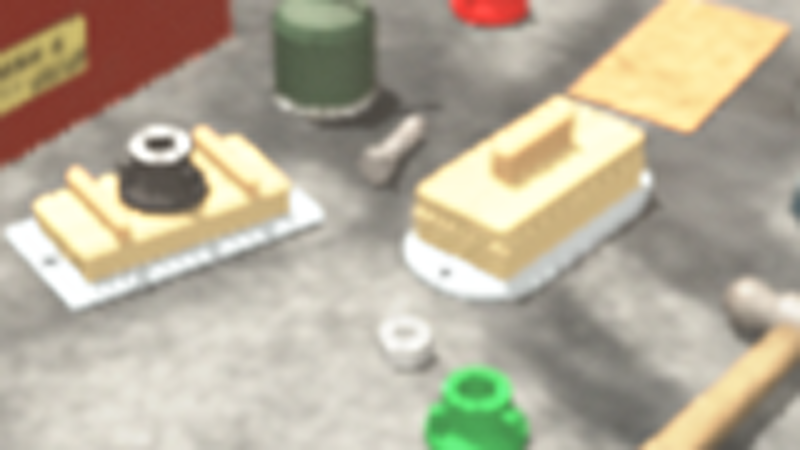

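Both views show the finished state: the pin tray flush on the socket tray on the round plate at crop (425,242), and the casting upright between the ribs at (278,88). Nothing else has moved.

```bash
python3 -c "
from plant import manip
print(manip.job_done())"
```

```text
the job is handed in; nothing more can be done
None
```

The job is handed in (no score came back): the trays are swapped and lined up on their plates, the casting stands upright between the ribs, the pin tray is fully down on the socket tray, and the oil can and dial gauge were not touched.

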